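Open the colorimeter's spring lid

ROBOT

A 7-joint arm with a two-finger parallel gripper is mounted at the origin on the work surface. World frame = base frame: x ahead of the robot, y to its left, z up, the work surface at z = 0. Lengths are in m, angles in rad, forces in N, time in s.
With the tool pointing down it reaches from about 0.35 to 0.9 m from the base axis. Payload 8.1 kg.
Tool frame: the origin (TCP) lies at the centre of the arm's flange, where the gripper is bolted on; the fingertips stand 178 mm ahead of it and the grasp point (between the pads) lies 159 mm ahead of it; x points along the fingers, z is the direction in which the jaws open and shut, and the axes are right-handed (so a half turn about x gives the same grasp; the last joint's range is limited). The gripper opens to 92 mm and grips with 3 to 60 N. Pads are 19 mm wide; open, the fingers measure 130 mm over their backs; the gripper's body (75 mm by 190 mm) begins 47 mm behind the grasp point.
Start: joints at [1.052, 0.434, 0.025, 1.573, -0.012, 1.134, -0.075], TCP at [0.252, -0.572, 0.405] pointing down, gripper open.
Joint ranges: [-2.62, 2.62], [-0.44, 2.09], [-1.27, 1.32], [0.08, 2.57], [-1.32, 4.46], [0.12, 2], [-2.74, 2.74]. Speed limits (rad/s): [2.22, 2.22, 3.01, 3.01, 3.14, 3.14, 3.14].

INTERFACE

Orientations are given as a rotation vector (axis times angle).
In Python, from cell import arm, get_image, search_frame, pinpoint gives the robot as it stands.
- The arm moves only by the tool arm_command, never from a script. Its argument "motion" is a list of rows, each a list of 7 numbers: the finger opening in mm, from 0 to 91.8, then the shift along the tool's x, y, z in mm, then the turn, a rotation vector about the tool's x, y, z in degrees. In form: [[fingers, x, y, z, ax, ay, az], ...]. A call has 1 to 5 rows; each row shifts and turns the commanded pose from where the row before left it, along the tool's axes as they then stand; what a row does not reach is not made up. A row lasts 1/8 s, in which the tool goes at most 62.5 mm and 10.7 degrees, less where a joint would pass 70% of its speed; a pose out of reach is approached as far as the arm can. A call with a gripper value outside its range is refused whole. The fingers move at their own pace and stop on an object; "newtons" is the grip in N (left out, the last holds). Time passes only in rows, so rows that do not move let the fingers close. It gives the time, the measured TCP pose, the force and the opening at its end, in the units of the state.
- arm.observe(): the state, without advancing time (a new reading comes with each control period).
- get_image(name): name is "scene" or "side" or "wrist"; returns a dict with "frame" (420x560x3 uint8, red, green, blue), "range_z" (420x560 float32, m along the optical axis (not along the pixel's ray), 0 where there is no reading), "K" (3x3 intrinsics, pixels), "origin" and "rotation" of the camera in the world; the wrist camera has in their place "tool_from_camera" (4x4, takes a point from camera to tool coordinates, whose origin is the TCP and whose axes are the tool frame's). Camera axes: x right, y down, z forward; pixel columns grow to the right and rows downward; lengths in m; the calibration is good to about 2 mm. A picture is of the moment at which its call begins: read the wrist's pose just before it.
- arm.sign_off(): hands the job in, once; it reports no verdict.
Trained networks look in the newest picture that a camera, given by its name, has taken for a name from the list of things; names that differ only in an ending like _2 or _b are one class to them, and where a whole thing is asked for, a point or a joint stands for the part that bears it (a point fixed in the world has none). Each returns a list of dicts, best first, with "p" (0 to 1); they miss things now and then, are a little off and sometimes report something else, mostly with a low value. They report only what shows in the picture. A call takes as long as a camera call.
- search_frame(camera, target): "point" ([x, y, z] in m, in world coordinates, good to about 4 mm: the middle of the surface that is visible of it).
- pinpoint(camera, target): "point" ([x, y, z] in m, in world coordinates, good to about 4 mm: a listed point, or the origin of a listed thing).
The state is a dict: "clock": time; "joints": joint angles; "dq": joint speeds; "joint_efforts": joint torques, N m; "position": TCP position; "ee_rot": TCP orientation; "force": force on the tool from outside, world axes, zero at the start; "ft_torque": the same for the moment, N m; "width": opening from 0.0 (shut) to 1.0 (fully open).
Only numpy, scipy, OpenCV 4.12 (cv2) and the standard library are available. Lean on these libraries where they do the work, as an engineer would, in place of code of your own. Each camera call takes 0.05 s, during which the arm holds its last target. There are 200 camera calls.

TASK

Open the sample compartment of the bench colorimeter: with a fingertip press its orange release tab until the blue lid springs up a little by itself, then push the lid back with a finger, gently, until it is fully open against its stop. Pick nothing up, leave the cuvette in its well and the other things around the instrument where they stand, and finish clear of everything.

Things in the scene. Friction and masses are not known exactly. Their poses are not given: they have to be found in the camera images.
- colorimeter: White bench instrument, fixed to the bench. Origin under the centre of its foot; its x points from front (grey step with the tab) to back (hinge), z up. White housing 147 x 130 mm, from x = -62 to 85 mm, 70 mm high; in front of it a grey step 50 mm high from x = -110 to -62 mm. The sample well with the cuvette is at its x = 0, y = 0, below the lid, in a recess 40 mm square that is open at the deck.
- lid (a joint): Blue flat lid, 100 mm (front to back) x 104 mm wide x 12 mm thick, smooth and slippery, on top of the housing, hinged along its back lower edge. Value 0 = closed and latched, grows as it opens up and back; stop at 1.75 rad (fully open: a little past upright, leaning backwards). Once the tab lets it go a spring lifts it to about 0.7 rad in under half a second; from there on a stiff, damped hinge (about 0.05 N m of friction) lets it stay wherever it is left.
- lid_edge (a point): Middle of the lid's free front edge, on its underside, 100 mm from the hinge line; moves with the lid. A small steel tongue, 30 mm wide and 4 mm thick, sticks out 6 mm in front of it.
- lid_hinge (a point): Point on the hinge line at the middle of the lid, 72 mm above the bench, 55 mm behind the instrument's origin; the hinge line runs along the instrument's y.
- tab (a joint): Orange release tab at the front, a rocker. 0 = up (latched), stop at 0.3 rad (fully down); it lets the lid go at about 0.17 rad (4 mm down). It springs back. Pressed at the middle of the pad it takes 2 to 4 N to release the lid and 3 to 5 N to be fully down.
- tab_pad (a point): Middle of the upper face of the orange tab, 74 mm above the bench when up, 82 mm in front of the instrument's origin. The pad is 32 mm (front to back) x 44 mm (across); press it downwards here; fully down this point is about 8 mm lower. A dark steel claw stands behind it, 20 mm and more back from this point, rising 7 mm above it.
- cuvette: Amber square cuvette, 12.5 x 12.5 x 45 mm, loose, standing in the instrument's well under the lid, its top 2 mm below the deck. Origin under its centre. Leave it.
- beaker: Glass beaker, 68 mm across, 85 mm high, loose; origin under its centre. Leave it.
- rack: Yellow cuvette rack, 100 x 36 x 30 mm, loose; origin under its centre. Leave it.
- spare: Green cuvette 12.5 x 12.5 x 45 mm standing in the rack, its top 53 mm above the bench; origin under its centre. Leave it.
- jar: Amber jar with black cap, 56 mm across, 80 mm high, loose; origin under its centre. Leave it.
- reagent: White bottle with red cap, 64 mm across, 160 mm high, loose; origin under its centre. Leave it.
- spatula: Steel spatula with wooden handle, 160 mm long, lying on the bench; origin under its middle. Leave it.

How it is judged:
By the outcome, as a careful person would: the job done as asked, in the order asked, and still so for the second after the job is handed in, with the robot touching nothing.
It also fails if it takes over 42 s, if anything falls off the work surface, if the arm or the gripper's body presses on something with over 40 N, if the wrist force passes 120 N, or if a joint passes its speed limit or range.

## Working session

There is one attempt and no reset: what is moved stays moved. The work goes in short steps, Python scripts to look and compute and a tool call to move; the robot and the scene stay as the last step left them, time stands still between calls to the robot, and variables do not carry over. Pictures are saved under pics/ and viewed, about 8 in all and at most 12, crops included, and the job is handed in when it is done.

Besides the shell and the picture viewer there is one more tool, called after "Emit:" by a JSON object that holds its "name" and its "arguments", one argument or row to a line. arm_command: Moves the arm, as the interface text tells. Its arguments: {"type":"object","properties":{"motion":{"type":"array"},"newtons":{"type":"number"}},"required":["motion"]}

```bash
mkdir -p pics; ls; cat > h.py <<'E'
import numpy as np, cv2
from scipy.spatial.transform import Rotation as R
from cell import arm, get_image, search_frame, pinpoint
def st():
    s=arm.observe(); print('t',round(s['clock'],2),'p',np.round(s['position'],4),'rot',np.round(s['ee_rot'],3),'F',np.round(s['force'],1),'w',round(s['width'],2),'q',np.round(s['joints'],2)); return s
E
python3 - <<'E'
from h import *
s=st(); print(R.from_rotvec(s['ee_rot']).as_matrix().round(3))
ims=[]
for c in ('scene','side'):
    g=get_image(c); ims.append(g['frame']); print(c,np.round(g['origin'],3))
    for n in ('tab_pad','lid_edge','lid_hinge','colorimeter','beaker','jar','reagent','rack','spatula'):
        r=pinpoint(c,n)
        print(n,[(np.round(x['point'],3),round(x['p'],2)) for x in r[:2]])
for c,i in zip(('scene','side'),ims): cv2.imwrite(f'pics/{c}0.png',i[:,:,::-1])
E
```

```text
pics
t 0.0 p [ 0.2523 -0.5715  0.4039] rot [ 0.899  1.379 -0.897] F [-0.1  0.5 -0.6] w 1.0 q [ 1.05  0.44  0.02  1.57 -0.01  1.13 -0.08]
[[-0.001  0.915  0.404]
 [ 0.001  0.404 -0.915]
 [-1.    -0.    -0.002]]
scene [1.427 0.145 0.739]
tab_pad [(array([0.514, 0.06 , 0.072]), 0.71), (array([0.589, 0.096, 0.002]), 0.25)]
lid_edge [(array([0.546, 0.075, 0.073]), 0.96)]
lid_hinge [(array([0.635, 0.121, 0.075]), 0.79)]
colorimeter [(array([0.588, 0.093, 0.002]), 0.8)]
beaker [(array([0.638, 0.121, 0.073]), 0.28)]
jar [(array([ 0.687, -0.015, -0.001]), 0.73)]
reagent [(array([ 0.584, -0.399, -0.   ]), 0.67)]
rack [(array([0.428, 0.282, 0.003]), 0.75)]
spatula [(array([ 0.394, -0.345, -0.004]), 0.75), (array([0.512, 0.06 , 0.073]), 0.38)]
side [0.316 0.482 0.639]
tab_pad [(array([0.515, 0.063, 0.074]), 0.83)]
lid_edge [(array([0.545, 0.076, 0.075]), 0.79)]
lid_hinge [(array([0.638, 0.119, 0.069]), 0.55)]
colorimeter [(array([0.587, 0.092, 0.   ]), 0.84), (array([ 0.425,  0.28 , -0.   ]), 0.21)]
beaker []
jar [(array([ 0.684, -0.009, -0.003]), 0.94)]
reagent [(array([ 0.579, -0.396, -0.001]), 0.76)]
rack []
spatula [(array([ 0.39 , -0.345,  0.002]), 0.73)]
```

```bash
python3 -c "
import cv2,numpy as np
a=cv2.imread('pics/scene0.png');b=cv2.imread('pics/side0.png')
cv2.imwrite('pics/both.png',cv2.resize(np.vstack([a,b]),(560*600//840*1,600)) if 0 else a)"
```

```text
(no output)
```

View pics/scene0.png

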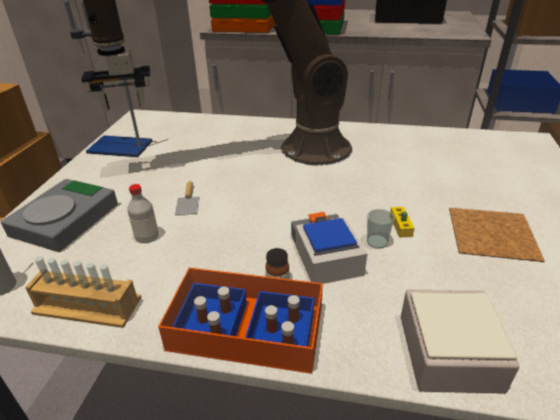

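View pics/side0.png

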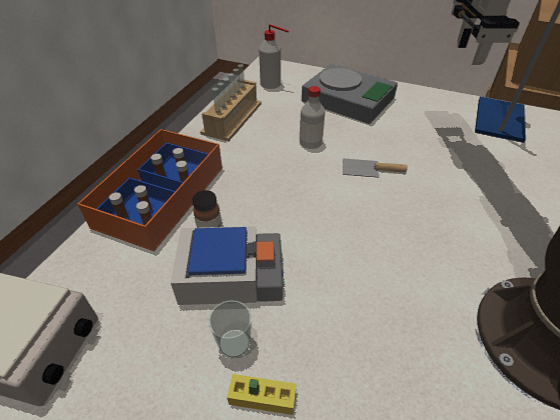

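The scene view shows the instrument with its orange tab at (317,217) and blue lid at (330,234). The beaker (379,228) and jar (277,263) stand either side of it. In the side view the tab is at (265,252). Both cameras agree with the networks: the tab is near (0.5145, 0.0615) and yaw is about 25.6°. That lines up with the tool already: tool y is the instrument's x.

Emit:
{"name": "arm_command", "arguments": {
  "motion": [
    [0,0,36,-34,0,0,0],
    [0,0,36,-34,0,0,0],
    [0,0,36,-34,0,0,0],
    [0,0,36,-34,0,0,0],
    [0,0,36,-34,0,0,0]
  ],
  "newtons": 20
}}

```text
clock: 1.62
position: [0.3489, -0.342, 0.405]
ee_rot: [0.898, 1.377, -0.898]
force: [0.2, 0.5, -0.4]
width: 0.505
```

Emit:
{"name": "arm_command", "arguments": {
  "motion": [
    [0,0,36,-34,0,0,0],
    [0,0,36,-34,0,0,0],
    [0,0,36,-34,0,0,0],
    [0,0,36,-34,0,0,0],
    [0,0,36,-34,0,0,0]
  ]
}}

```text
clock: 2.25
position: [0.4449, -0.1138, 0.4051]
ee_rot: [0.898, 1.377, -0.898]
force: [0.9, -1.1, 1.2]
width: 0.011
```

```bash
cat >> h.py <<'E'
def todo(target_world):
    s=st(); M=R.from_rotvec(s['ee_rot']).as_matrix(); print(M.round(3).tolist())
    print('tool shift mm',(M.T@(np.array(target_world)-s['position'])*1000).round(1)); return s,M
E
python3 -c "
from h import *
todo([.5145,.0615,.3])"
```

```text
t 2.25 p [ 0.4449 -0.1138  0.4051] rot [ 0.898  1.377 -0.898] F [ 0.9 -1.1  1.2] w 0.01 q [ 0.36  0.18 -0.26  1.94  0.06  1.02 -1.08]
[[0.001, 0.915, 0.404], [-0.0, 0.404, -0.915], [-1.0, 0.001, 0.001]]
tool shift mm [ 105.1  134.4 -132.4]
```

Emit:
{"name": "arm_command", "arguments": {
  "motion": [
    [0,0,30,-33,0,0,0],
    [0,0,30,-33,0,0,0],
    [0,0,30,-33,0,0,0],
    [0,0,30,-33,0,0,0],
    [0,0,0,0,0,0,0]
  ]
}}

```text
clock: 2.88
position: [0.5014, 0.0575, 0.4049]
ee_rot: [0.895, 1.38, -0.892]
force: [-0.5, -0.3, -0.4]
width: 0.004
```

```bash
python3 - <<'E'
from h import *
s=st(); g=get_image('wrist'); T=g['tool_from_camera']; print(T.round(3))
cv2.imwrite('pics/w1.png',g['frame'][:,:,::-1])
P={}
for n in ('tab_pad','lid_edge','lid_hinge'):
    for c in ('wrist','side','scene'):
        if c!='wrist' and n=='tab_pad': get_image(c)
        r=pinpoint(c,n); print(c,n,[(np.round(x['point'],4),round(x['p'],2)) for x in r[:2]])
E
```

```text
t 2.88 p [0.5014 0.0575 0.4049] rot [ 0.895  1.38  -0.892] F [-0.5 -0.3 -0.4] w 0.0 q [ 0.08  0.27 -0.36  1.84  0.11  1.05 -1.48]
[[ 0.001 -0.26   0.966  0.02 ]
 [-0.002 -0.966 -0.26   0.07 ]
 [ 1.    -0.001 -0.001  0.001]
 [ 0.     0.     0.     1.   ]]
wrist tab_pad [(array([0.5172, 0.0666, 0.0782]), 0.65)]
side tab_pad [(array([0.4404, 0.2839, 0.012 ]), 0.64), (array([0.5162, 0.0591, 0.0742]), 0.62)]
scene tab_pad [(array([0.5119, 0.0599, 0.0742]), 0.46)]
wrist lid_edge [(array([0.5536, 0.0806, 0.0717]), 0.91)]
side lid_edge [(array([0.5448, 0.0761, 0.0747]), 0.9)]
scene lid_edge [(array([0.5517, 0.0762, 0.0745]), 0.97)]
wrist lid_hinge [(array([0.5515, 0.0814, 0.0704]), 0.3), (array([0.4374, 0.2808, 0.0064]), 0.21)]
side lid_hinge [(array([0.6385, 0.1167, 0.0693]), 0.75)]
scene lid_hinge [(array([0.6391, 0.1171, 0.0712]), 0.75), (array([ 0.503 ,  0.2163, -0.0019]), 0.39)]
```

View pics/w1.png

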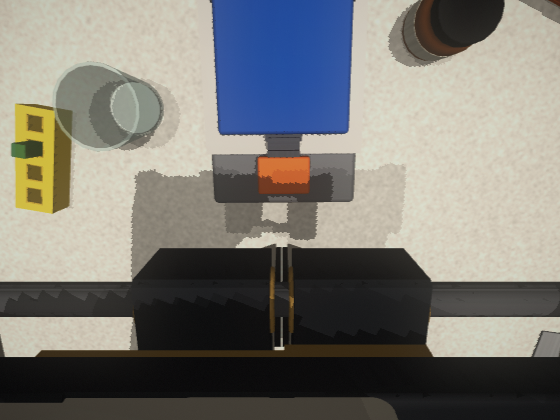

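The wrist view is aligned with the instrument, with the orange pad at about (284,175) and the steel claw behind it at (283,143). I'll get the pad's position from colour and range.

```bash
python3 - <<'E'
from h import *
s=st(); M=R.from_rotvec(s['ee_rot']).as_matrix(); g=get_image('wrist'); T=g['tool_from_camera']; K=g['K']; z=g['range_z']; f=g['frame'].astype(int)
def world(g,m,c):
    v,u=np.where(m); d=g['range_z'][m]; k=d>0; v,u,d=v[k],u[k],d[k]; K=g['K']
    p=np.c_[(u-K[0,2])/K[0,0]*d,(v-K[1,2])/K[1,1]*d,d]
    if c=='wrist': return (p@T[:3,:3].T+T[:3,3])@M.T+s['position']
    return p@g['rotation'].T+g['origin']
for c in ('wrist','scene','side'):
    g=get_image(c); f=g['frame'].astype(int)
    for nm,m in (('tab',(f[...,0]>150)&(f[...,1]<130)&(f[...,2]<80)),('lid',(f[...,2]>90)&(f[...,0]<60)&(f[...,1]<100))):
        p=world(g,m,c); k=(abs(p[:,0]-.56)<.12)&(abs(p[:,1]-.09)<.09)&(p[:,2]>.065)&(p[:,2]<.1); p=p[k]
        if len(p)<20: continue
        r=cv2.minAreaRect((p[:,:2]*1000).astype(np.float32)); print(c,nm,len(p),np.round(r[0],1),np.round(r[1],1),round(r[2],1),'z',np.round(np.percentile(p[:,2],[5,50,95]),4))
E
```

```text
t 3.48 p [0.5009 0.0536 0.4048] rot [ 0.898  1.377 -0.898] F [-0.3 -0.4 -0.9] w 0.01 q [ 0.08  0.27 -0.36  1.84  0.11  1.05 -1.48]
wrist tab 1349 [518.6  63.4] [25.6 42.9] 24.2 z [0.0732 0.0744 0.0756]
wrist lid 17525 [590.6  96.5] [ 93.6 102.9] 24.5 z [0.0833 0.0846 0.0858]Traceback (most recent call last):
  File "<stdin>", line 11, in <module>
  File "<stdin>", line 7, in world
ValueError: operands could not be broadcast together with shapes (4762,) (3,)
```

Emit:
{"name": "arm_command", "arguments": {
  "motion": [
    [0,40,8,-1,0,0,0],
    [0,40,7,-1,0,0,0],
    [0,40,0,0,0,0,0],
    [0,20,0,0,0,0,0],
    [0,0,0,0,0,0,0]
  ]
}}

```text
clock: 4.25
position: [0.5133, 0.0617, 0.2634]
ee_rot: [0.896, 1.38, -0.9]
force: [-0.2, 0.3, 1.0]
width: 0.005
```

Emit:
{"name": "arm_command", "arguments": {
  "motion": [
    [0,2,0,0,0,0,0],
    [0,2,0,0,0,0,0],
    [0,0,0,0,0,0,0]
  ]
}}

```text
clock: 4.62
position: [0.514, 0.0618, 0.2613]
ee_rot: [0.898, 1.377, -0.897]
force: [1.0, 0.8, -0.1]
width: 0.002
```

```bash
python3 -c "
from h import *
todo([.5142,.0616,.245])"
```

```text
t 4.62 p [0.514  0.0618 0.2613] rot [ 0.898  1.377 -0.897] F [ 1.   0.8 -0.1] w 0.0 q [ 0.02  0.46 -0.32  1.97  0.21  0.74 -1.58]
[[0.001, 0.915, 0.404], [0.0, 0.404, -0.915], [-1.0, 0.001, 0.0]]
tool shift mm [16.3  0.1  0.2]
```

Emit:
{"name": "arm_command", "arguments": {
  "motion": [
    [0,3,0,0,0,0,0],
    [0,3,0,0,0,0,0],
    [0,2,0,0,0,0,0],
    [0,2,0,0,0,0,0],
    [0,0,0,0,0,0,0]
  ]
}}

```text
clock: 5.25
position: [0.5135, 0.0616, 0.2505]
ee_rot: [0.897, 1.378, -0.899]
force: [-1.8, 0.5, 2.2]
width: 0.006
```

Emit:
{"name": "arm_command", "arguments": {
  "motion": [
    [0,1.5,0,0,0,0,0],
    [0,1.5,0,0,0,0,0],
    [0,0,0,0,0,0,0]
  ]
}}

```text
clock: 5.62
position: [0.5126, 0.0611, 0.2474]
ee_rot: [0.896, 1.38, -0.901]
force: [-7.9, -3.3, 7.5]
width: 0.007
```

```bash
python3 - <<'E'
from h import *
todo([.5142,.0616,.245])
for c in ('side','scene'):
    g=get_image(c); print(c,[(np.round(x['point'],4),round(x['p'],2)) for x in pinpoint(c,'lid_edge')[:2]])
    if c=='side': cv2.imwrite('pics/s2.png',cv2.resize(g['frame'][180:330,140:340,::-1],None,fx=3,fy=3))
E
```

```text
t 5.62 p [0.5126 0.0611 0.2474] rot [ 0.896  1.38  -0.901] F [-7.9 -3.3  7.5] w 0.01 q [ 0.02  0.48 -0.32  1.99  0.22  0.71 -1.59]
[[-0.003, 0.915, 0.404], [-0.002, 0.404, -0.915], [-1.0, -0.004, 0.0]]
tool shift mm [2.4 1.7 0.2]
side [(array([0.5547, 0.0785, 0.1127]), 0.97)]
scene [(array([0.5647, 0.0846, 0.128 ]), 0.74)]
```

View pics/s2.png

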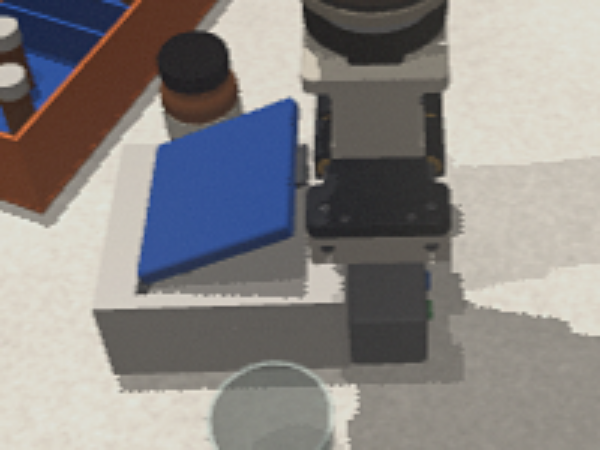

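```bash
python3 - <<'E'
from h import *
st()
for c in ('side','scene'):
    g=get_image(c); print(c,[(np.round(x['point'],4),round(x['p'],2)) for x in pinpoint(c,'lid_edge')[:2]])
st()
E
```

```text
t 5.83 p [0.5126 0.0612 0.2474] rot [ 0.896  1.38  -0.901] F [-7.6 -4.1  7.8] w 0.0 q [ 0.02  0.48 -0.32  1.99  0.22  0.71 -1.59]
side [(array([0.5644, 0.0876, 0.137 ]), 0.6)]
scene [(array([0.5706, 0.0865, 0.1382]), 0.9)]
t 6.03 p [0.5126 0.0611 0.2475] rot [ 0.896  1.379 -0.901] F [-7.4 -2.7  8.3] w 0.0 q [ 0.02  0.48 -0.32  1.99  0.22  0.71 -1.59]
```

The lid sprang to about z 0.137 (roughly 0.7 rad) with the gripper clear of it. Next I lift off the tab and bring the finger behind the lid's lower edge.

Emit:
{"name": "arm_command", "arguments": {
  "motion": [
    [0,-10,0,0,0,0,0],
    [0,-20,0,0,0,0,0],
    [0,-22,0,0,0,0,0],
    [0,0,10,0,0,0,0],
    [0,0,10,0,0,0,0]
  ]
}}

```text
clock: 6.65
position: [0.5329, 0.0702, 0.2997]
ee_rot: [0.898, 1.377, -0.897]
force: [-0.1, -0.2, -0.9]
width: 0.003
```

```bash
cat >> h.py <<'E'
def chk():
    s=st(); p=s['position']*1000
    print('face X',round(p[0]*.911+p[1]*.412-576+9.5,1),'off',round(-p[0]*.412+p[1]*.911+155.8,1),'tip z',round(p[2]-178,1))
    for c in ('side','scene'):
        g=get_image(c)
        for x in pinpoint(c,'lid_edge')[:1]:
            q=x['point']*1000; print(c,q.round(1),round(x['p'],2),'theta',round(float(np.arctan2(q[2]-72,55-(q[0]*.911+q[1]*.412-576))),2))
    return g
E
python3 -c "
from h import *
chk()"
```

```text
t 6.65 p [0.5329 0.0702 0.2997] rot [ 0.898  1.377 -0.897] F [-0.1 -0.2 -0.9] w 0.0 q [ 0.02  0.44 -0.34  1.89  0.19  0.85 -1.57]
face X -52.1 off 0.2 tip z 121.7Traceback (most recent call last):
  File "<string>", line 3, in <module>
    chk()
    ~~~^^
  File "h.py", line 15, in chk
    q=x['point']*1000; print(c,q.round(1),round(x['p'],2),'theta',round(float(np.arctan2(q[2]-72,55-(q[0]*.911+q[1]*.412-576))),2))
                               ^^^^^^^
AttributeError: 'list' object has no attribute 'round'. Did you mean: 'count'?
```

Emit:
{"name": "arm_command", "arguments": {
  "motion": [
    [0,0,8,0,0,0,0],
    [0,0,8,0,0,0,0],
    [0,0,6,0,0,0,0],
    [0,0,6,0,0,0,0],
    [0,0,5,0,0,0,0]
  ]
}}

```text
clock: 7.38
position: [0.5623, 0.0831, 0.2995]
ee_rot: [0.897, 1.378, -0.899]
force: [-2.0, -1.0, 1.5]
width: 0.003
```

Emit:
{"name": "arm_command", "arguments": {
  "motion": [
    [0,0,5,0,0,0,0],
    [0,0,5,0,0,0,0],
    [0,0,5,0,0,0,0],
    [0,0,5,0,0,0,0],
    [0,0,0,0,0,0,0]
  ]
}}

```text
clock: 8.0
position: [0.5811, 0.0915, 0.2997]
ee_rot: [0.898, 1.377, -0.897]
force: [-0.9, -0.9, 0.6]
width: 0.006
```

```bash
sed -i "s/q=x\['point'\]\*1000/q=np.array(x['point'])*1000/" h.py; python3 -c "
from h import *
g=chk()"
```

```text
t 8.0 p [0.5811 0.0915 0.2997] rot [ 0.898  1.377 -0.897] F [-0.9 -0.9  0.6] w 0.01 q [-0.02  0.51 -0.32  1.77  0.2   0.9  -1.58]
face X 0.6 off -0.2 tip z 121.7
scene [595.6  94.7 162.1] 0.83 theta 1.07
```

Contact is light and the lid angle (1.07 rad) matches the geometry. I'll continue, rising a little as I push.

Emit:
{"name": "arm_command", "arguments": {
  "motion": [
    [0,-3,5,0,0,0,0],
    [0,-3,5,0,0,0,0],
    [0,-3,5,0,0,0,0],
    [0,-3,5,0,0,0,0],
    [0,-3,5,0,0,0,0]
  ]
}}

```text
clock: 8.82
position: [0.6038, 0.1015, 0.3149]
ee_rot: [0.898, 1.378, -0.898]
force: [-0.3, 0.2, -0.6]
width: 0.011
```

Emit:
{"name": "arm_command", "arguments": {
  "motion": [
    [0,-2,5,0,0,0,0],
    [0,-2,5,0,0,0,0],
    [0,0,5,0,0,0,0],
    [0,0,4,0,0,0,0],
    [0,0,4,0,0,0,0]
  ]
}}

```text
clock: 9.45
position: [0.6247, 0.1107, 0.3186]
ee_rot: [0.898, 1.378, -0.898]
force: [-0.3, 0.4, -0.1]
width: 0.007
```

```bash
python3 -c "
from h import *
g=chk()"
```

```text
t 9.45 p [0.6247 0.1107 0.3186] rot [ 0.898  1.378 -0.898] F [-0.3  0.4 -0.1] w 0.01 q [-0.05  0.55 -0.32  1.63  0.2   0.99 -1.58]
face X 48.3 off -0.7 tip z 140.6
scene [638.1 116.7 172.6] 0.78 theta 1.55
```

Emit:
{"name": "arm_command", "arguments": {
  "motion": [
    [0,0,4,0,0,0,0],
    [0,0,4,0,0,0,0],
    [0,0,3,0,0,0,0],
    [0,0,2,0,0,0,0],
    [0,0,2,0,0,0,0]
  ]
}}

```text
clock: 10.28
position: [0.6384, 0.1167, 0.3187]
ee_rot: [0.898, 1.378, -0.898]
force: [-0.4, -0.7, 0.4]
width: 0.006
```

Emit:
{"name": "arm_command", "arguments": {
  "motion": [
    [0,0,1.5,0,0,0,0],
    [0,0,0,0,0,0,0]
  ]
}}

```text
clock: 10.52
position: [0.6398, 0.1173, 0.3188]
ee_rot: [0.898, 1.377, -0.898]
force: [-1.3, -0.5, -0.5]
width: 0.007
```

Emit:
{"name": "arm_command", "arguments": {
  "motion": [
    [0,0,1.5,0,0,0,0],
    [0,0,0,0,0,0,0]
  ]
}}

```text
clock: 10.78
position: [0.6411, 0.1179, 0.3188]
ee_rot: [0.898, 1.378, -0.898]
force: [-0.6, -0.2, 0.6]
width: 0.005
```

```bash
python3 -c "
from h import *
g=chk()"
```

```text
t 10.78 p [0.6411 0.1179 0.3188] rot [ 0.898  1.378 -0.898] F [-0.6 -0.2  0.6] w 0.0 q [-0.06  0.58 -0.31  1.58  0.2   1.02 -1.59]
face X 66.1 off -0.9 tip z 140.8
scene [655.1 124.7 170.3] 0.59 theta 1.74
```

Almost there. I'll use small steps until the stop is felt.

Emit:
{"name": "arm_command", "arguments": {
  "motion": [
    [0,0,1.5,0,0,0,0],
    [0,0,0,0,0,0,0]
  ]
}}

```text
clock: 11.22
position: [0.6419, 0.1182, 0.3185]
ee_rot: [0.897, 1.379, -0.899]
force: [-5.0, -2.3, 2.1]
width: 0.009
```

Emit:
{"name": "arm_command", "arguments": {
  "motion": [
    [0,0,1,0,0,0,0],
    [0,0,0,0,0,0,0]
  ]
}}

```text
clock: 11.48
position: [0.6423, 0.1184, 0.3185]
ee_rot: [0.896, 1.38, -0.901]
force: [-7.0, -2.8, 4.1]
width: 0.007
```

The stop is felt: the force climbs to 7.5 N with little travel. Now I back off along the instrument's axis, then go up.

Emit:
{"name": "arm_command", "arguments": {
  "motion": [
    [0,0,-10,0,0,0,0],
    [0,0,-25,0,0,0,0],
    [0,-10,-35,0,0,0,0],
    [0,-30,-40,0,0,0,0],
    [0,-40,-40,0,0,0,0]
  ]
}}

```text
clock: 12.1
position: [0.5047, 0.0577, 0.3989]
ee_rot: [0.897, 1.378, -0.898]
force: [1.1, -1.2, 0.8]
width: 0.006
```

Emit:
{"name": "arm_command", "arguments": {
  "motion": [
    [0,-40,-40,0,0,0,0],
    [0,-20,-40,0,0,0,0],
    [0,0,0,0,0,0,0],
    [0,0,0,0,0,0,0]
  ]
}}

```text
clock: 12.6
position: [0.433, 0.0261, 0.4589]
ee_rot: [0.898, 1.376, -0.897]
force: [-0.0, 0.3, 0.2]
width: 0.008
```

```bash
python3 - <<'E'
from h import *
g=chk(); cv2.imwrite('pics/e1.png',g['frame'][:,:,::-1])
w=get_image('wrist'); 
sd=get_image('side'); cv2.imwrite('pics/e2.png',np.hstack([cv2.resize(sd['frame'][150:420,120:340,::-1],None,fx=1.8,fy=1.8),cv2.resize(w['frame'][:,:,::-1],(400,486))]))
for n in ('jar','beaker','cuvette','rack'): print(n,[(np.round(x['point'],3),round(x['p'],2)) for c in('side','scene') for x in pinpoint(c,n)[:1]])
E
```

```text
t 12.6 p [0.433  0.0261 0.4589] rot [ 0.898  1.376 -0.897] F [-0.   0.3  0.2] w 0.01 q [ 0.16  0.1  -0.37  1.9   0.04  1.15 -1.38]
face X -161.2 off 1.2 tip z 280.9
side [652.4 125.4 170.5] 0.89 theta 1.72
scene [657.6 124.  170.7] 0.67 theta 1.76
jar [(array([ 0.684, -0.01 , -0.001]), 0.7), (array([ 0.688, -0.014, -0.   ]), 0.83)]
beaker [(array([ 0.507,  0.221, -0.003]), 0.95), (array([0.503, 0.22 , 0.   ]), 0.74)]
cuvette [(array([0.638, 0.118, 0.069]), 0.69)]
rack [(array([0.424, 0.28 , 0.001]), 0.61)]
```

View pics/e2.png

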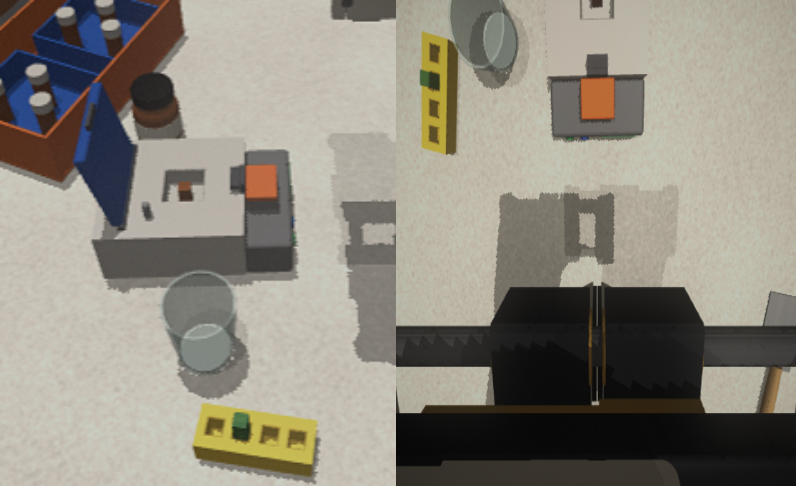

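The picture shows the lid standing fully back (edge at about (97,90) in the side crop) and the cuvette in its well at (185,190). The tab is back up at (261,182), the beaker, rack and jar stand where they were, and the gripper is well clear.

```bash
python3 -c "
from h import *
st(); print(arm.sign_off())"
```

```text
t 13.3 p [0.4329 0.026  0.4587] rot [ 0.898  1.378 -0.898] F [-0.6  0.1  0.4] w 0.0 q [ 0.16  0.1  -0.37  1.9   0.04  1.15 -1.38]
the job is handed in; nothing more can be done
None
```

The sample compartment is open. I pressed the orange tab with the closed fingertips until the lid sprang up to about 0.7 rad. I then pushed the lid back with the fingers until I felt its stop, at about 7.5 N, and backed clear. I handed the job in at 13.3 s of the 42 s allowed.

**Lid:** after the arm had backed off, the two cameras put it at 1.72 and 1.76 rad, against a stop of 1.75.

**Other things:** the last picture shows the cuvette in its well and the tab back up. The jar and rack measured within 5 mm of where they started. The beaker had no valid position at the start, so I judged it only by eye, and it looked unmoved. The network's position for the cuvette was wrong (it landed on the hinge), so the cuvette was also judged from the picture.

**Forces:** while the tab was down, the tool read a steady sideways force of about 8 N. I took it to be the tab's reaction, and it went away when I lifted off. The largest total force I read was about 11 N, also while pressing the tab.

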